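# Lay a plaster casting mould on its side on the board

## Robot

A 7-joint arm with a two-finger parallel gripper is mounted at the origin on the work surface; the furniture and walls round the work are solid. World frame = base frame: x ahead of the robot, y to its left, z up, the work surface at z = 0. Lengths are in m, angles in rad, forces in N, time in s.
With the tool pointing down it reaches from about 0.4 to 0.85 m from the base axis. Payload 4.5 kg.
Tool frame: the origin (TCP) lies between the finger pads; the fingertips stand 11 mm ahead of it and the grasp point (between the pads) lies 8 mm behind it (r.nose_length is the distance from the TCP to the fingertips, in m); z points along the fingers, y is the line along which they close (so a half turn about z gives the same grasp; the last joint's range is limited). The gripper opens to 88 mm and grips with 3 to 60 N. Pads are 18 mm wide; open, the fingers measure 123 mm over their backs; the gripper's body (75 mm by 187 mm) begins 45 mm behind the grasp point.
Start: joints at [-1.199, 0.689, -0.195, 1.565, 0.157, 0.902, -0.215], TCP at [0.207, 0.59, 0.25] pointing down, gripper open.
Joint ranges: [-3.01, 3.01], [-0.46, 2.08], [-1.47, 1.51], [0.13, 2.56], [-1, 4.14], [0.04, 2.09], [-2.66, 2.66]. Speed limits (rad/s): [2.57, 2.57, 3.14, 3.14, 3.14, 3.14, 3.14].

## Interface

Orientations are given as a unit quaternion [x, y, z, w].
In Python, from plant import get_state, snapshot, camera_model, r gives the robot as it stands.
- The arm moves only by the shell command python3 -m inch 'ROWS' [FORCE]. ROWS is text: rows parted by semicolons, each of 7 numbers parted by spaces: the opening, from -1 (shut) to 1 (fully open), then the shift along the tool's x, y, z in m, then the turn, a rotation vector about the tool's x, y, z in rad. A call has 1 to 20 rows; each row shifts and turns the commanded pose from where the row before left it, along the tool's axes as they then stand; what a row does not reach is not made up. A row lasts 1/12 s, in which the tool goes at most 41.7 mm and 7.16 degrees, less where a joint would pass 70% of its speed; a pose out of reach is approached as far as the arm can. A call is refused whole if a number of a shift passes 0.0417 or a number of a turn 0.125, either way. A call with a gripper value outside its range is refused whole. The fingers move at their own pace and stop on an object; FORCE is the grip in N (left out, the last holds). Time passes only in rows, so rows that do not move let the fingers close. It gives the time, the measured TCP pose, the force, the opening and the grip force at its end, in the units of the state.
- get_state(): the state, without advancing time (a new reading comes with each control period).
- snapshot(name): name is "scene" or "top"; returns (picture, depth): 400x640x3 uint8, red, green, blue; 400x640 float32, m along the optical axis (not along the pixel's ray), 0 where there is no reading.
- camera_model(name): a dict with "intrinsics" (3x3 intrinsics, pixels), "dist" ([k1, k2, p1, p2, k3] as OpenCV has them; the pictures are not rectified), "view" (4x4, takes a point from world to camera coordinates). Camera axes: x right, y down, z forward; pixel columns grow to the right and rows downward; lengths in m; the calibration is good to about 2 mm. A picture is of the moment at which its call begins. camera_model takes no time and is no camera call.
- r.finish_job(): hands the job in; it is judged then, once.
The state is a dict: "clock": time; "q": joint angles; "qd": joint speeds; "joint_torque": joint torques, N m; "tool_pos": TCP position; "eef_rot": TCP orientation; "contact_force": force on the tool from outside, world axes, zero at the start; "moment": the same for the moment, N m; "opening": opening from 0.0 (shut) to 1.0 (fully open); "finger_force": force on a finger pad.
Only numpy, scipy, OpenCV 4.12 (cv2) and the standard library are available. Lean on these libraries where they do the work, as an engineer would, in place of code of your own. Each camera call takes 0.05 s, during which the arm holds its last target. There are 200 camera calls.

## Task

The strapped plaster casting mould standing on its end has to lie on its side on the low board, ready to be parted. Slide it upright until its foot is pressed squared up against the board's near edge, then push it high up so that it tips over that edge and comes to lie on the board; last, push it along the board until it is pressed home, square against the back fence, and leave it there. Plaster chips easily, so push gently all the way (about 10 N is plenty, never more than 20 N), and leave the other things on the table where they are.

Things in the scene. Friction and masses are not known exactly. Their poses are not given: they have to be found in the camera images.
- mould: Off-white two-part plaster mould, a loose block 64 mm (its x) by 92 mm (y) by 120 mm (z), 0.4 to 0.65 kg, with two dark straps (under 1 mm proud) round it and a 32 mm pour hole in the top end. It starts standing on the table; origin at the centre of the foot, z towards the pour hole, x roughly towards the board. Once tipped over the edge, its x points down and its z towards the fence
- mould_mid (a point): Centre of the mould block, half-way along its 120 mm; axes as the mould's. Pushed high while nothing stops its foot, the mould tips short of the board; pushed below about 30 mm above the table it slides upright
- board: Low wooden board fixed to the table, 160 mm (its x) by 150 mm (its y), its upper face 14 mm above the table with a thin dark rubber facing. Origin at the centre of its underside, z up. Its near edge, the low stop that faces the mould, is the straight 14 mm high side at x = -80 mm; its x points from there to the back fence. It does not move
- fence: Light wooden strip fixed along the far end of the board, 14 mm (x) by 150 mm (y) by 20 mm high, rigid; origin at the centre of its underside, on the board's upper face; axes as the board's. The face that stops the mould is 7 mm nearer than its origin, at board x = +66 mm
- sprig_block: Bystander: small white plaster block with a relief on it, 62 x 51 x 24 mm; origin under its centre
- stamp: Bystander: turned wooden stamp, 26 x 26 x 67 mm, standing; origin under its centre
- glaze_jar: Bystander: small round jar with a white screw cap, 47 mm wide, 60 mm high; origin under its centre
Not all that is in view belongs to the job. What is shaped like the mould but orange is not meant. Of the things that look like the board, the larger one is meant.

How it is judged:
By the outcome, as a careful person would: the job done as asked, in the order asked, and still so for the second after the job is handed in, with the robot touching nothing.
It also fails if it takes over 64 s, if anything falls off the work surface, if the arm or the gripper's body presses on something with over 40 N, if the wrist force passes 120 N, or if a joint passes its speed limit or range.

## Working session

There is one attempt and no reset: what is moved stays moved. The work goes in short steps, Python scripts to look and compute and a shell command to move; the robot and the scene stay as the last step left them, time stands still between calls to the robot, and variables do not carry over. Pictures are saved under pics/ and viewed, at most 10 in all, crops included, and the job is handed in when it is done.

```bash
ls; mkdir -p pics
python3 - <<'E'
from plant import *
import cv2,numpy as np
s=get_state();print(s)
for n in("scene","top"):
    p,d=snapshot(n);cv2.imwrite(f"pics/{n}0.png",p[:,:,::-1]);np.save(f"pics/{n}0.npy",d)
    m=camera_model(n);print(n,m)
E
```

```text
pics
{'clock': 0.0, 'q': array([-1.19922518,  0.68996235, -0.19452198,  1.56634274,  0.15729127,
        0.90249175, -0.21509554]), 'qd': array([-0.0013017 ,  0.00232182,  0.00107532,  0.00037381, -0.00028209,
       -0.00103233,  0.00014257]), 'joint_torque': array([-9.37126089e-06, -5.27555859e+01, -1.26643606e+00, -1.53423697e+01,
       -5.25105523e-02,  6.49847992e-03,  1.73474741e-04]), 'tool_pos': array([0.20695275, 0.58909536, 0.24892406]), 'eef_rot': array([ 1.68039718e-01,  9.85779809e-01, -9.01836704e-04, -9.22625049e-05]), 'contact_force': array([ 0.23357336, -0.54010877, -0.94978747]), 'moment': array([-0.0010632 ,  0.01114059, -0.01218567]), 'finger_force': 0.0, 'opening': 1.002870013519886}
scene {'intrinsics': array([[390.48143617,   0.        , 318.48586065],
       [  0.        , 390.48143617, 200.54387669],
       [  0.        ,   0.        ,   1.        ]]), 'dist': array([0.02835145, 0.        , 0.        , 0.        , 0.        ]), 'view': array([[ 0.83375541, -0.55208105,  0.00764373, -0.29906303],
       [-0.40372439, -0.61903338, -0.67364997,  0.26642101],
       [ 0.37664111,  0.55857335, -0.73901102,  0.93366359],
       [ 0.        ,  0.        ,  0.        ,  1.        ]])}
top {'intrinsics': array([[379.6752857 ,   0.        , 329.31336387],
       [  0.        , 379.6752857 , 207.21357168],
       [  0.        ,   0.        ,   1.        ]]), 'dist': array([0.00441077, 0.        , 0.        , 0.        , 0.        ]), 'view': array([[ 0.01823124, -0.99976958,  0.01133202,  0.041748  ],
       [-0.99588127, -0.0191648 , -0.08861832,  0.40131268],
       [ 0.08881507, -0.00966973, -0.99600119,  1.35330333],
       [ 0.        ,  0.        ,  0.        ,  1.        ]])}
```

View pics/scene0.png

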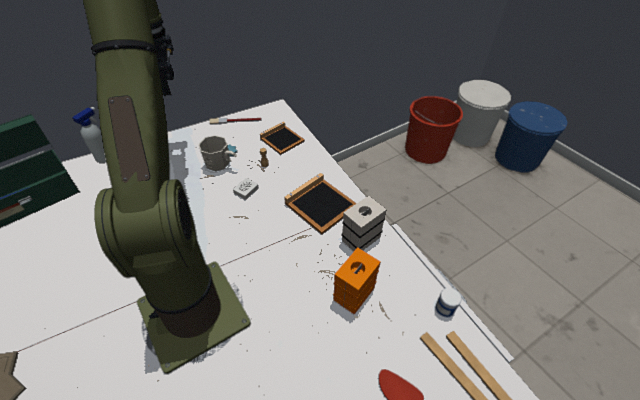

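View pics/top0.png

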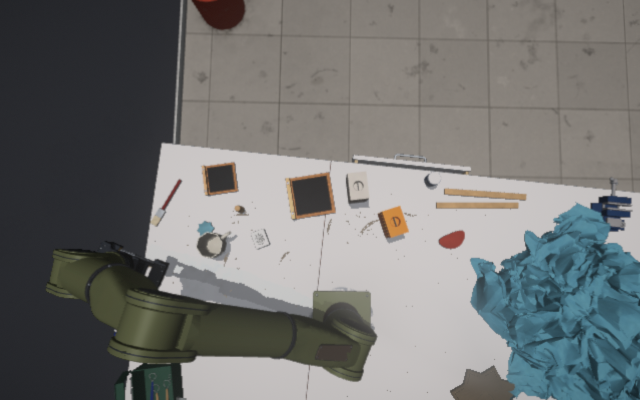

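The scene shows two candidates for the mould: off-white at top (357,187), and orange at (394,222), which is the decoy. There are also two boards. The larger, at (312,196), is meant, with its fence to the left (+y); the smaller is at (220,179). I'll confirm both choices in one enlarged crop.

```bash
cat > h.py <<'E'
from plant import *
import cv2,numpy as np
from scipy.spatial.transform import Rotation as R
def w(n,pts,z):
    "pixels -> world points on the plane at height z"
    m=camera_model(n);V=m["view"];u=cv2.undistortPoints(np.float64(pts).reshape(-1,1,2),m["intrinsics"],m["dist"])[:,0]
    d=np.c_[u,np.ones(len(u))]@V[:3,:3];c=-V[:3,:3].T@V[:3,3]
    return c+d*((z-c[2])/d[:,2])[:,None]
def crop(n,x,y,W,H,k,name):
    p,d=snapshot(n);cv2.imwrite(name,cv2.resize(p[y:y+H,x:x+W,::-1],None,fx=k,fy=k,interpolation=cv2.INTER_CUBIC));return p,d
def st():
    s=get_state();print(round(s["clock"],2),s["tool_pos"].round(4),R.from_quat(s["eef_rot"]).as_matrix().round(3).tolist(),s["contact_force"].round(1),round(s["opening"],2))
E
python3 - <<'E'
from h import *
crop("top",280,160,100,75,8,"pics/c1.png")
E
```

```text
(no output)
```

View pics/c1.png

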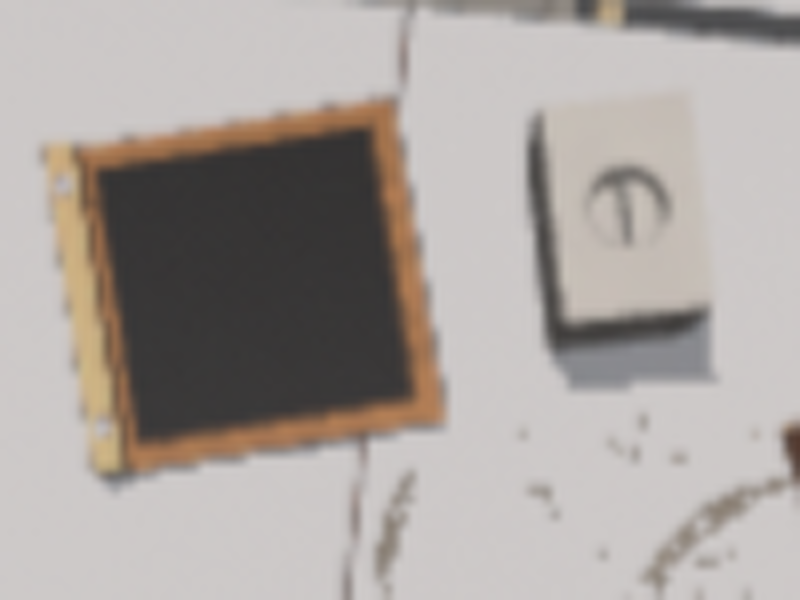

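The crop confirms the off-white strapped mould with its pour hole (top corners at crop (540,108), (688,93), (710,308), (562,325)). It also confirms the larger board with its fence on the left (near-edge corners at crop (395,98) and (443,425)).

Run:
```python
from h import *
f=lambda a:(np.float64(a)+.5)/8-.5+[280,160]
m=w("top",f([(540,108),(688,93),(710,308),(562,325)]),.12)
b=w("top",f([(395,98),(443,425)]),.014)
fe=w("top",f([(76,146),(126,468)]),.030)
for n,a in(("mould",m),("near",b),("fence",fe)):
    print(n,a.round(4).tolist(),[np.linalg.norm(a[i]-a[(i+1)%len(a)]).round(4) for i in range(len(a))])
ang=lambda v:np.degrees(np.arctan2(v[1],v[0])).round(2)
print("mould c",m.mean(0),"x axis deg",ang(m[0]-m[1]+m[3]-m[2]),"y(long)",ang(m[0]-m[3]+m[1]-m[2]))
e=b[1]-b[0];print("board near mid",b.mean(0),"x axis",ang([-e[1]*-1*-1,e[0]]) ,"edge",ang(e),"fence edge",ang(fe[1]-fe[0]),fe.mean(0)-b.mean(0))
d=fe.mean(0)-b.mean(0);print("dir",ang(d),np.linalg.norm(d[:2]))
# other things
print(w("top",[(433,180),(261,238),(240,209),(394,222)],.04).round(3))
st()
```

```text
mould [[0.5079, -0.0074, 0.12], [0.5156, -0.0697, 0.12], [0.4246, -0.0798, 0.12], [0.4163, -0.0179, 0.12]] [np.float64(0.0628), np.float64(0.0915), np.float64(0.0625), np.float64(0.0923)]
near [[0.5305, 0.053, 0.014], [0.3813, 0.0285, 0.014]] [np.float64(0.1512), np.float64(0.1512)]
fence [[0.5028, 0.1961, 0.03], [0.3582, 0.1699, 0.03]] [np.float64(0.1469), np.float64(0.1469)]
mould c [ 0.46610793 -0.04373023  0.12      ] x axis deg 97.35 y(long) 6.44
board near mid [0.45588293 0.04074461 0.014     ] x axis -80.7 edge -170.7 fence edge -169.71 [-0.02540842  0.14225157  0.016     ]
dir 100.13 0.1445029305635573
[[ 0.504 -0.32   0.04 ]
 [ 0.285  0.288  0.04 ]
 [ 0.386  0.365  0.04 ]
 [ 0.35  -0.181  0.04 ]]
0.15 [0.207  0.5892 0.2491] [[-0.944, 0.331, -0.0], [0.331, 0.943, -0.001], [-0.0, -0.001, -1.0]] [ 0.2 -1.1  1.1] 1.0
```

Run:
```python
from h import *
p,d=snapshot("top")
hsv=cv2.cvtColor(p,cv2.COLOR_RGB2HSV);m=cv2.inRange(hsv,(5,150,100),(22,255,255));m[:,:370]=0;m[:,420:]=0;m[:195]=0;m[250:]=0
y,x=np.nonzero(m);zd=d[y,x];print(len(x),zd.min(),zd.max())
k=zd<zd.min()+.03
c=cv2.boxPoints(cv2.minAreaRect(np.float32(np.c_[x,y][k])))
q=w("top",c,.12);print(q.round(3))
th=np.radians(99.6);bx=np.array([np.cos(th),np.sin(th)]);ty=np.array([bx[1],-bx[0]])
o=np.array([.456,.0407])
g=lambda a:np.c_[(a[:,:2]-o)@bx,(a[:,:2]-o)@ty].round(3)
print("board frame (x, tool y): orange",g(q).tolist(),"jar",g(np.array([[.504,-.32]])),"mould",g(np.array([[.4661,-.0437]])))
```

```text
449 0.0 1.2924528
[[ 0.336 -0.13   0.12 ]
 [ 0.349 -0.14   0.12 ]
 [ 0.323 -0.176  0.12 ]
 [ 0.31  -0.167  0.12 ]]
board frame (x, tool y): orange [[-0.149, -0.147], [-0.16, -0.136], [-0.192, -0.167], [-0.181, -0.179]] jar [[-0.364 -0.013]] mould [[-0.085 -0.004]]
```

Run:
```python
from h import *
p,d=snapshot("top")
hsv=cv2.cvtColor(p,cv2.COLOR_RGB2HSV);m=cv2.inRange(hsv,(5,150,100),(22,255,255));m[:,:370]=0;m[:,420:]=0;m[:195]=0;m[250:]=0
m=cv2.morphologyEx(m,cv2.MORPH_OPEN,np.ones((3,3)))
y,x=np.nonzero(m)
c=cv2.boxPoints(cv2.minAreaRect(np.float32(np.c_[x,y])));print(c.round(1).tolist())
q=w("top",c,.12);print(q.round(3).tolist())
th=np.radians(99.6);bx=np.array([np.cos(th),np.sin(th)]);ty=np.array([bx[1],-bx[0]])
o=np.array([.456,.0407])
print(np.c_[(q[:,:2]-o)@bx,(q[:,:2]-o)@ty].round(3).tolist())
for a,bb in((-.18,.0),(-.18,.015)): print(o+a*bx+bb*ty)
```

```text
[[381.70001220703125, 212.1999969482422], [398.79998779296875, 206.10000610351562], [407.3999938964844, 230.5], [390.29998779296875, 236.60000610351562]]
[[0.378, -0.125, 0.12], [0.399, -0.182, 0.12], [0.318, -0.211, 0.12], [0.297, -0.154, 0.12]]
[[-0.15, -0.104], [-0.21, -0.093], [-0.225, -0.178], [-0.166, -0.189]]
[ 0.48601837 -0.13677929]
[ 0.50080831 -0.13427776]
```

```bash
python3 -m inch '-0.6 0 0 0 0 0 0.1066;-0.6 0 0 0 0 0 0.1066;-0.6 0 0 0 0 0 0.1066;-0.6 0 0 0 0 0 0.1066;-0.6 0 0 0 0 0 0.1066;-0.6 0 0 0 0 0 0.1066;-0.6 0 0 0 0 0 0.1066;-0.6 0 0 0 0 0 0.1066;-0.6 0 0 0 0 0 0.1066;-0.6 0 0 0 0 0 0.1066;-0.6 -0.0325 0.0191 0 0 0 0;-0.6 -0.0325 0.0191 0 0 0 0;-0.6 -0.0325 0.0191 0 0 0 0;-0.6 -0.0325 0.0191 0 0 0 0;-0.6 -0.0325 0.0191 0 0 0 0;-0.6 -0.0325 0.0191 0 0 0 0;-0.6 -0.0325 0.0191 0 0 0 0;-0.6 -0.0325 0.0191 0 0 0 0;-0.6 -0.0325 0.0191 0 0 0 0;-0.6 -0.0325 0.0191 0 0 0 0' 20; python3 -c "from h import *;st()"
```

```text
clock: 1.92
tool_pos: [0.4503, 0.2995, 0.2498]
eef_rot: [0.646, 0.764, 0.0, -0.0]
contact_force: [0.9, 0.0, -0.7]
opening: 0.199
finger_force: 0.0
1.92 [0.4503 0.2995 0.2498] [[-0.167, 0.986, -0.0], [0.986, 0.167, 0.0], [0.0, 0.0, -1.0]] [ 0.9  0.  -0.7] 0.2
```

```bash
python3 -m inch '-0.6 -0.0351 -0.0022 0 0 0 0;-0.6 -0.0351 -0.0022 0 0 0 0;-0.6 -0.0351 -0.0022 0 0 0 0;-0.6 -0.0351 -0.0022 0 0 0 0;-0.6 -0.0351 -0.0022 0 0 0 0;-0.6 -0.0351 -0.0022 0 0 0 0;-0.6 -0.0351 -0.0022 0 0 0 0;-0.6 -0.0351 -0.0022 0 0 0 0;-0.6 -0.0351 -0.0022 0 0 0 0;-0.6 -0.0351 -0.0022 0 0 0 0;-0.6 -0.0351 -0.0022 0 0 0 0;-0.6 -0.0351 -0.0022 0 0 0 0;-0.6 0 0 0 0 0.11636 0;-0.6 0 0 0 0 0.11636 0;-0.6 0 0 0 0 0.11636 0;-0.6 0 0 0 0 0.11636 0;-0.6 0 0 0 0 0.11636 0;-0.6 0 0 0 0 0.11636 0;-0.6 0 0 0 0 0 0'
python3 - <<'E'
from h import *
st();print(get_state()["q"].round(2))
p,d=snapshot("scene");cv2.imwrite("pics/s1.png",p[:,:,::-1])
E
```

```text
clock: 3.5
tool_pos: [0.4926, -0.1239, 0.246]
eef_rot: [0.61, 0.714, 0.221, -0.263]
contact_force: [0.3, -1.4, -0.1]
opening: 0.201
finger_force: 0.0
3.5 [ 0.4926 -0.1239  0.246 ] [[-0.117, 0.988, -0.105], [0.755, 0.157, 0.636], [0.645, -0.005, -0.764]] [ 0.3 -1.4 -0.1] 0.2
[ 0.66  0.79 -0.33  1.66 -0.39  1.15  0.77]
```

View pics/s1.png

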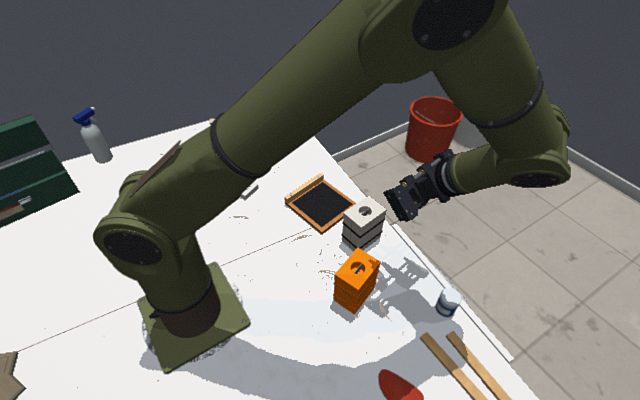

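The arm is tilted behind the mould, with the gripper at scene (405,205) and the mould at (363,222). It's clear of the orange block and the jar.

```bash
python3 -m inch '-0.6 0 0 0 0 0 0;-0.6 0 0 0 0 0 0;-0.6 -0.018 0 0.02145 0 0 0;-0.6 -0.018 0 0.02145 0 0 0;-0.6 -0.018 0 0.02145 0 0 0;-0.6 -0.018 0 0.02145 0 0 0;-0.6 -0.018 0 0.02145 0 0 0;-0.6 -0.018 0 0.02145 0 0 0;-0.6 -0.018 0 0.02145 0 0 0;-0.6 0 0 0 0 0 0;-0.6 0 0 0 0 0 0;-0.6 0 0 0 0 0 0'
python3 - <<'E'
from h import *
st();print(get_state()["q"].round(2))
o=np.array([.456,.0407]);th=np.radians(99.6);v=get_state()["tool_pos"][:2]-o
print(v@[np.cos(th),np.sin(th)],v@[np.sin(th),-np.cos(th)])
E
```

```text
clock: 4.55
tool_pos: [0.4946, -0.1179, 0.0558]
eef_rot: [0.606, 0.719, 0.221, -0.26]
contact_force: [1.3, 0.3, 0.1]
opening: 0.203
finger_force: 0.0
4.55 [ 0.4946 -0.1179  0.0558] [[-0.13, 0.986, -0.106], [0.756, 0.168, 0.633], [0.642, 0.002, -0.767]] [1.3 0.3 0.1] 0.2
[ 0.65  1.08 -0.33  1.71 -0.37  0.83  0.91]
-0.16277329514308608 0.011624668226643507
```

```bash
python3 -m inch '-0.6 -0.01 0 0.0119 0 0 0;-0.6 -0.01 0 0.0119 0 0 0;-0.6 0 0 0 0 0 0;-0.6 0.0046 0 0.00386 0 0 0;-0.6 0.0046 0 0.00386 0 0 0;-0.6 0.0046 0 0.00386 0 0 0;-0.6 0.0023 0 0.00193 0 0 0;-0.6 0.00153 0 0.00129 0 0 0;-0.6 0.00153 0 0.00129 0 0 0;-0.6 0.00153 0 0.00129 0 0 0;-0.6 0.00153 0 0.00129 0 0 0;-0.6 0.00153 0 0.00129 0 0 0;-0.6 0.00153 0 0.00129 0 0 0;-0.6 0.00153 0 0.00129 0 0 0'
python3 - <<'E'
from h import *
st()
o=np.array([.456,.0407]);th=np.radians(99.6);v=get_state()["tool_pos"][:2]-o
print(v@[np.cos(th),np.sin(th)],v@[np.sin(th),-np.cos(th)])
E
```

```text
clock: 5.72
tool_pos: [0.4887, -0.0857, 0.0223]
eef_rot: [0.608, 0.717, 0.221, -0.259]
contact_force: [1.5, -3.8, 1.5]
opening: 0.2
finger_force: 2.2
5.72 [ 0.4887 -0.0857  0.0223] [[-0.127, 0.986, -0.104], [0.757, 0.164, 0.632], [0.641, 0.002, -0.768]] [ 1.5 -3.8  1.5] 0.2
-0.13005503638644886 0.011165339840072817
```

```bash
python3 -m inch '-0.6 0.0015 0 0.0013 0 0 0;-0.6 0.0023 0 0.00193 0 0 0;-0.6 0.0023 0 0.00193 0 0 0;-0.6 0.0023 0 0.00193 0 0 0;-0.6 0.0023 0 0.00193 0 0 0;-0.6 0.0023 0 0.00193 0 0 0;-0.6 0.0023 0 0.00193 0 0 0;-0.6 0.0023 0 0.00193 0 0 0;-0.6 0.0023 0 0.00193 0 0 0;-0.6 0.0023 0 0.00193 0 0 0;-0.6 0.0023 0 0.00193 0 0 0;-0.6 0.0023 0 0.00193 0 0 0;-0.6 0.0023 0 0.00193 0 0 0;-0.6 0.0015 0 0.0013 0 0 0'
python3 - <<'E'
from h import *
st()
o=np.array([.456,.0407]);th=np.radians(99.6);v=get_state()["tool_pos"][:2]-o
print(v@[np.cos(th),np.sin(th)],v@[np.sin(th),-np.cos(th)])
crop("top",280,160,100,75,8,"pics/c2.png")
E
```

```text
clock: 6.88
tool_pos: [0.4809, -0.0442, 0.0226]
eef_rot: [0.607, 0.718, 0.221, -0.261]
contact_force: [0.3, -3.2, -0.6]
opening: 0.199
finger_force: 1.5
6.88 [ 0.4809 -0.0442  0.0226] [[-0.128, 0.986, -0.107], [0.755, 0.167, 0.634], [0.643, -0.0, -0.766]] [ 0.3 -3.2 -0.6] 0.2
-0.08786289975343602 0.010343576997528805
```

View pics/c2.png

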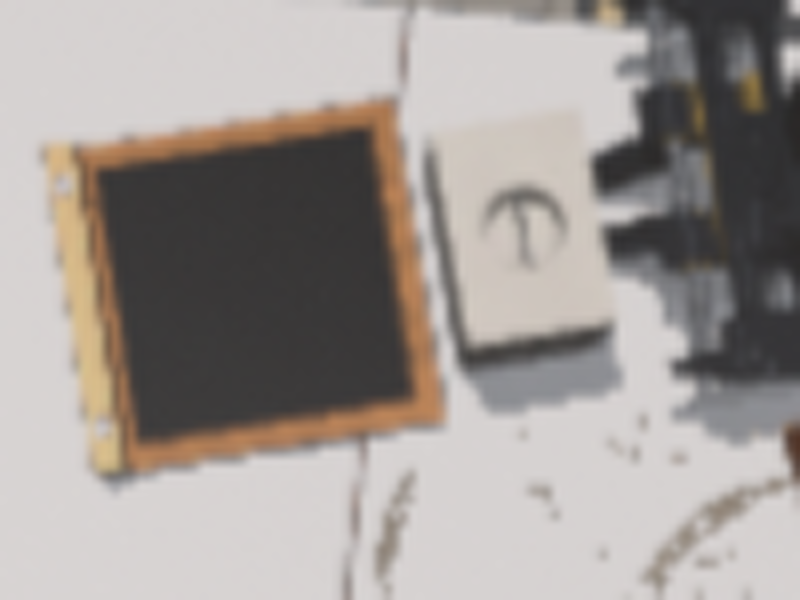

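The mould is square to the board edge, with a gap of about 10 mm left. Its left side runs from crop (430,150) to (465,355).

```bash
python3 -m inch '-0.6 0.00153 0 0.00129 0 0 0;-0.6 0.00153 0 0.00129 0 0 0;-0.6 0.00153 0 0.00129 0 0 0;-0.6 0.00077 0 0.00064 0 0 0;-0.6 0.00077 0 0.00064 0 0 0'; python3 -m inch '-0.6 0.00077 0 0.00064 0 0 0;-0.6 0.00077 0 0.00064 0 0 0'|grep -E 'pos|force'; python3 -m inch '-0.6 0.00077 0 0.00064 0 0 0'|grep -E 'pos|force'
```

```text
clock: 7.35
tool_pos: [0.4797, -0.0367, 0.0225]
eef_rot: [0.607, 0.718, 0.221, -0.261]
contact_force: [-0.8, -3.7, -1.0]
opening: 0.2
finger_force: 1.6
tool_pos: [0.4795, -0.0357, 0.0223]
contact_force: [-0.3, -8.6, 2.5]
finger_force: 3.7
tool_pos: [0.4795, -0.0356, 0.0222]
contact_force: [0.7, -10.2, 3.9]
finger_force: 4.9
```

Now it's pressed at about 10 N at the edge. Next I back off, rise and recentre, then look at how square it is.

```bash
python3 -m inch '-0.6 -0.0057 0 -0.0048 0 0 0;-0.6 -0.0057 0 -0.0048 0 0 0;-0.6 -0.0057 0 -0.0048 0 0 0;-0.1 0.01366 -0.0035 -0.01628 0 0 0;-0.1 0.01366 -0.0035 -0.01628 0 0 0;-0.1 0.01366 -0.0035 -0.01628 0 0 0;-0.1 0.01366 -0.0035 -0.01628 0 0 0;-0.1 0 0 0 0 0 0;-0.1 0 0 0 0 0 0;-0.1 0 0 0 0 0 0'
python3 - <<'E'
from h import *
st()
o=np.array([.456,.0407]);th=np.radians(99.6);v=get_state()["tool_pos"][:2]-o
print(v@[np.cos(th),np.sin(th)],v@[np.sin(th),-np.cos(th)])
crop("top",280,160,100,75,8,"pics/c3.png")
E
```

```text
clock: 8.43
tool_pos: [0.469, -0.0584, 0.1072]
eef_rot: [0.607, 0.717, 0.221, -0.261]
contact_force: [-0.2, -0.2, 0.4]
opening: 0.45
finger_force: 0.0
8.43 [ 0.469  -0.0584  0.1072] [[-0.127, 0.986, -0.107], [0.755, 0.166, 0.634], [0.643, -0.0, -0.766]] [-0.2 -0.2  0.4] 0.45
-0.09986498081439137 -0.0036961628251527172
```

View pics/c3.png

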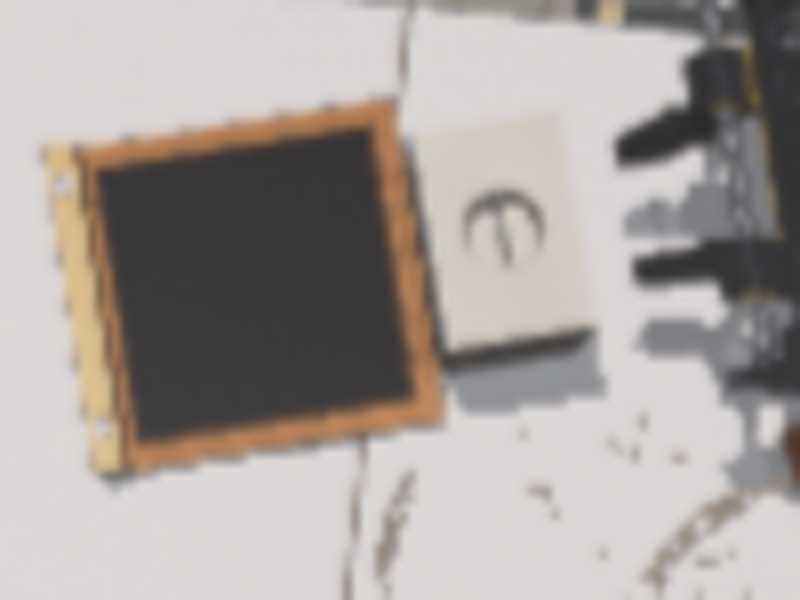

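The mould stands flush and square against the near edge. Its left side, from crop (412,135) to (447,350), lies along the edge, and the fingers are centred on it. Next I push high.

```bash
python3 -m inch '-0.1 0.00306 0 0.00257 0 0 0;-0.1 0.00306 0 0.00257 0 0 0;-0.1 0.00306 0 0.00257 0 0 0;-0.1 0.00306 0 0.00257 0 0 0;-0.1 0.00115 0 0.00096 0 0 0;-0.1 0.00115 0 0.00096 0 0 0;-0.1 0.00115 0 0.00096 0 0 0;-0.1 0.00115 0 0.00096 0 0 0;-0.1 0.00115 0 0.00096 0 0 0;-0.1 0.00115 0 0.00096 0 0 0'|grep -E 'pos|force';python3 -m inch '-0.1 0.0015 0 0.0013 0 0 0;-0.1 0.0015 0 0.0013 0 0 0;-0.1 0.0015 0 0.0013 0 0 0;-0.1 0.0015 0 0.0013 0 0 0;-0.1 0.0015 0 0.0013 0 0 0'|grep -E 'pos|force'
python3 - <<'E'
from h import *
crop("scene",270,150,150,112,5,"pics/c4.png")
E
```

```text
tool_pos: [0.4652, -0.0347, 0.1076]
contact_force: [-0.9, -4.8, 4.3]
finger_force: 2.6
tool_pos: [0.464, -0.0244, 0.1081]
contact_force: [1.1, -11.3, 15.6]
finger_force: 7.9
```

View pics/c4.png

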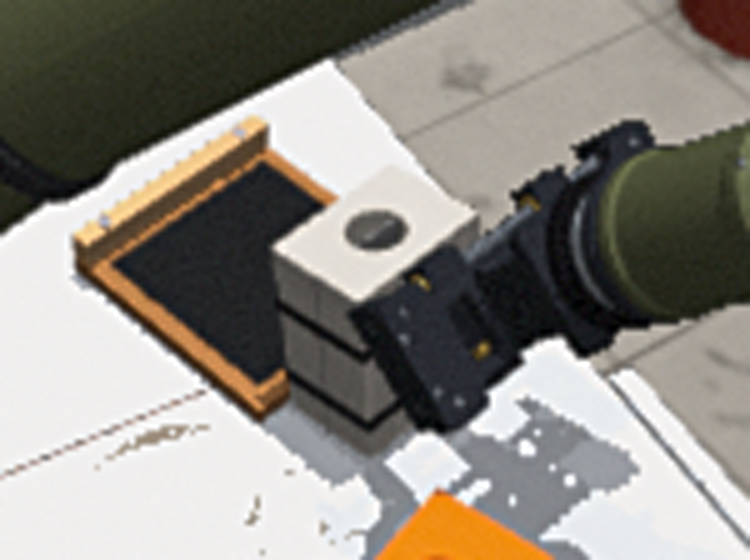

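The mould has begun to lean, but the upward force shows the face sticking to the fingertips, so the contact has to rise with the face. I'll lift now and then follow the arc.

```bash
for i in 1 2 3; do python3 -m inch '-0.1 0.0013 0 -0.0015 0 0 0'|grep -E 'pos|t_force'; done; python3 -c "
from h import *
st()"
```

```text
tool_pos: [0.4638, -0.024, 0.1096]
contact_force: [0.4, -0.7, -0.5]
tool_pos: [0.4634, -0.0237, 0.1113]
contact_force: [0.4, -1.4, -1.7]
tool_pos: [0.4631, -0.0235, 0.1133]
contact_force: [0.0, -1.0, -0.8]
10.03 [ 0.4631 -0.0235  0.1133] [[-0.127, 0.986, -0.107], [0.755, 0.167, 0.634], [0.643, -0.0, -0.766]] [ 0.  -1.  -0.8] 0.45
```

```bash
for i in 1 2 3; do python3 -m inch '-0.1 0.00211 0 0.0006 0 0 0;-0.1 0.00211 0 0.0006 0 0 0'|grep -E 'pos|t_force'; done; python3 -c "
from h import *
p,d=crop('scene',270,150,150,112,5,'pics/c5.png')"
```

```text
tool_pos: [0.4624, -0.0195, 0.1152]
contact_force: [0.8, -1.3, -0.2]
tool_pos: [0.4617, -0.0154, 0.117]
contact_force: [-0.3, -1.1, -0.3]
tool_pos: [0.4611, -0.0115, 0.1188]
contact_force: [0.5, -0.8, 0.4]
```

View pics/c5.png

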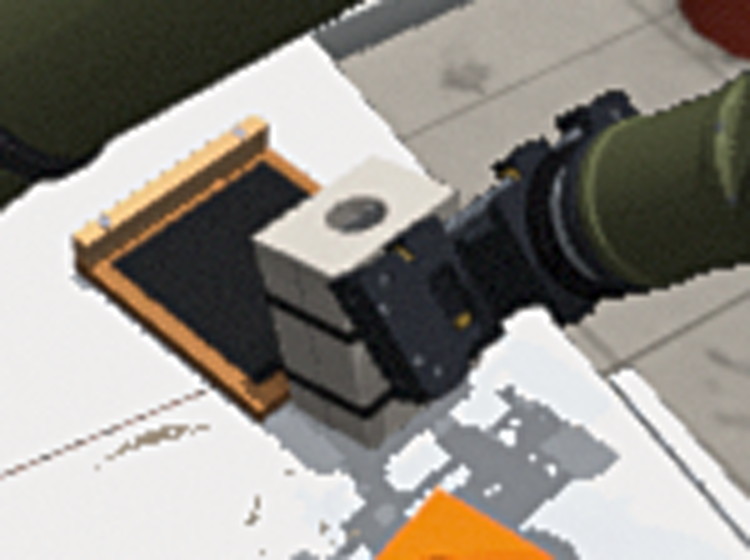

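The mould is leaning about 15° over the edge (top near crop (355,210)), and the forces are small. I'll continue along the arc.

```bash
for i in 1 2 3; do python3 -m inch '-0.1 0.00185 0 0.0009 0 0 0;-0.1 0.00185 0 0.0009 0 0 0'|grep -E 'pos|t_force'; done; for i in 1 2 3 4 ; do python3 -m inch '-0.1 0.00166 0 0.00113 0 0 0;-0.1 0.00166 0 0.00113 0 0 0'|grep -E 'pos|t_force'; done
```

```text
tool_pos: [0.4605, -0.0078, 0.1198]
contact_force: [0.9, -1.0, -0.0]
tool_pos: [0.4598, -0.0038, 0.1209]
contact_force: [0.8, -1.1, 0.2]
tool_pos: [0.4592, 0.0002, 0.1218]
contact_force: [-0.2, -0.8, -0.0]
tool_pos: [0.4585, 0.0041, 0.1222]
contact_force: [0.7, 0.1, 0.5]
tool_pos: [0.4578, 0.0081, 0.1227]
contact_force: [0.1, -0.3, 0.7]
tool_pos: [0.4572, 0.012, 0.123]
contact_force: [-0.4, -0.7, -0.3]
tool_pos: [0.4566, 0.0159, 0.1234]
contact_force: [0.3, -0.2, 0.8]
```

```bash
cat >> h.py <<'E'
TH=np.radians(99.6);O=np.array([.456,.0407]);BX=np.array([np.cos(TH),np.sin(TH)]);TY=np.array([BX[1],-BX[0]])
def cloud(n):
    "board-frame points: x from near edge, tool-y, height"
    p,d=snapshot(n);m=camera_model(n);v,u=np.nonzero(d>0)
    q=cv2.undistortPoints(np.float64(np.c_[u,v]).reshape(-1,1,2),m["intrinsics"],m["dist"])[:,0]
    c=np.c_[q,np.ones(len(q))]*d[v,u][:,None];V=m["view"];W=(c-V[:3,3])@V[:3,:3]
    return np.c_[(W[:,:2]-O)@BX,(W[:,:2]-O)@TY,W[:,2]]
E
python3 - <<'E'
from h import *
for n in("top","scene"):
    c=cloud(n);print(n)
    for x in np.arange(-.08,.16,.01):
        k=(abs(c[:,0]-x)<.005)&(abs(c[:,1])<.035)&(c[:,2]<.2);print(round(x,2),np.percentile(c[k,2],[10,50,90]).round(3) if k.sum()>3 else None,end="; ")
E
```

```text
top
-0.08 [-0.004  0.003  0.179]; -0.07 [-0.001 -0.     0.003]; -0.06 [0.046 0.194 0.197]; -0.05 [0.055 0.191 0.196]; -0.04 [0.068 0.149 0.196]; -0.03 [0.085 0.124 0.148]; -0.02 [0.101 0.112 0.136]; -0.01 [0.114 0.122 0.128]; -0.0 [0.13  0.133 0.137]; 0.01 [0.124 0.129 0.134]; 0.02 [0.105 0.121 0.126]; 0.03 [0.094 0.115 0.121]; 0.04 [0.105 0.11  0.113]; 0.05 [0.1   0.104 0.108]; 0.06 [0.011 0.015 0.018]; 0.07 [0.011 0.015 0.018]; 0.08 [0.012 0.015 0.018]; 0.09 [0.011 0.014 0.019]; 0.1 [0.011 0.014 0.018]; 0.11 [0.01  0.014 0.018]; 0.12 [0.011 0.014 0.019]; 0.13 [0.011 0.014 0.018]; 0.14 [0.01  0.015 0.021]; 0.15 [0.03  0.035 0.037]; scene
-0.08 [-0.002 -0.     0.002]; -0.07 [-0.001  0.     0.002]; -0.06 [-0.     0.038  0.048]; -0.05 [-0.001  0.054  0.193]; -0.04 [0.02  0.192 0.197]; -0.03 None; -0.02 None; -0.01 None; -0.0 [0.131 0.134 0.136]; 0.01 [0.127 0.128 0.131]; 0.02 [0.114 0.121 0.125]; 0.03 [0.108 0.114 0.118]; 0.04 [0.017 0.108 0.111]; 0.05 [0.013 0.103 0.105]; 0.06 [0.014 0.015 0.017]; 0.07 [0.013 0.014 0.016]; 0.08 [0.012 0.014 0.017]; 0.09 [0.013 0.015 0.016]; 0.1 [0.012 0.014 0.016]; 0.11 [0.012 0.014 0.016]; 0.12 [0.012 0.014 0.016]; 0.13 [0.012 0.014 0.016]; 0.14 [0.013 0.019 0.033]; 0.15 [0.032 0.034 0.036];
```

The mould is at about 30°, close to balance. I'll continue gently.

```bash
for i in 1 2 3 4; do python3 -m inch '-0.1 0.00153 0 0.00129 0 0 0;-0.1 0.00153 0 0.00129 0 0 0'|grep -E 'pos|t_force'
python3 - <<'E'
from h import *
c=cloud("top");print([np.median(c[(abs(c[:,0]-x)<.005)&(abs(c[:,1])<.035),2]).round(3) for x in(.01,.03,.05,.07,.09,.11)])
E
done
```

```text
tool_pos: [0.456, 0.0196, 0.1233]
contact_force: [0.6, 0.5, -0.1]
[np.float64(0.132), np.float64(0.115), np.float64(0.105), np.float64(0.014), np.float64(0.014), np.float64(0.015)]
tool_pos: [0.4553, 0.0236, 0.1233]
contact_force: [0.3, -0.5, 0.2]
[np.float64(0.132), np.float64(0.116), np.float64(0.104), np.float64(0.014), np.float64(0.015), np.float64(0.015)]
tool_pos: [0.4546, 0.0276, 0.1233]
contact_force: [-0.6, -0.4, 0.1]
[np.float64(0.102), np.float64(0.117), np.float64(0.106), np.float64(0.081), np.float64(0.015), np.float64(0.014)]
tool_pos: [0.454, 0.0315, 0.1233]
contact_force: [-0.7, -0.1, -0.5]
[np.float64(0.079), np.float64(0.079), np.float64(0.079), np.float64(0.079), np.float64(0.016), np.float64(0.015)]
```

It has tipped over, and its upper face lies flat at 79 mm as expected. I'll back off and measure its extent.

```bash
python3 -m inch '-0.1 -0.02 0 -0.025 0 0 0;-0.1 -0.02 0 -0.025 0 0 0;-0.1 -0.02 0 -0.025 0 0 0;-0.1 -0.02 0 -0.025 0 0 0;-0.1 -0.015 0 0 0 0 0;-0.1 0 0 0 0 0 0;-0.1 0 0 0 0 0 0'
python3 - <<'E'
from h import *
v=get_state()["tool_pos"][:2]-O;print("tcp",v@BX,v@TY)
c=cloud("top");k=(abs(c[:,2]-.079)<.006)&(abs(c[:,0]-.02)<.1)&(abs(c[:,1])<.08)
r_=cv2.minAreaRect(np.float32(c[k,:2]));print(r_,cv2.boxPoints(r_).round(4).tolist(),np.median(c[k,2]))
p,d=crop("top",280,160,100,75,8,"pics/c6.png")
E
```

```text
clock: 13.3
tool_pos: [0.476, -0.1027, 0.1384]
eef_rot: [0.607, 0.717, 0.221, -0.262]
contact_force: [0.6, 0.3, -0.4]
opening: 0.452
finger_force: 0.0
tcp -0.1447325875373058 -0.00415205395756143
((0.025125406682491302, -0.007362153381109238), (0.09253209084272385, 0.11944721639156342), 89.59663391113281) [[-0.0348999984562397, -0.053199999034404755], [0.08449999988079071, -0.05400000140070915], [0.0851999968290329, 0.03849999979138374], [-0.034299999475479126, 0.03929999843239784]] 0.07829830731566335
```

View pics/c6.png

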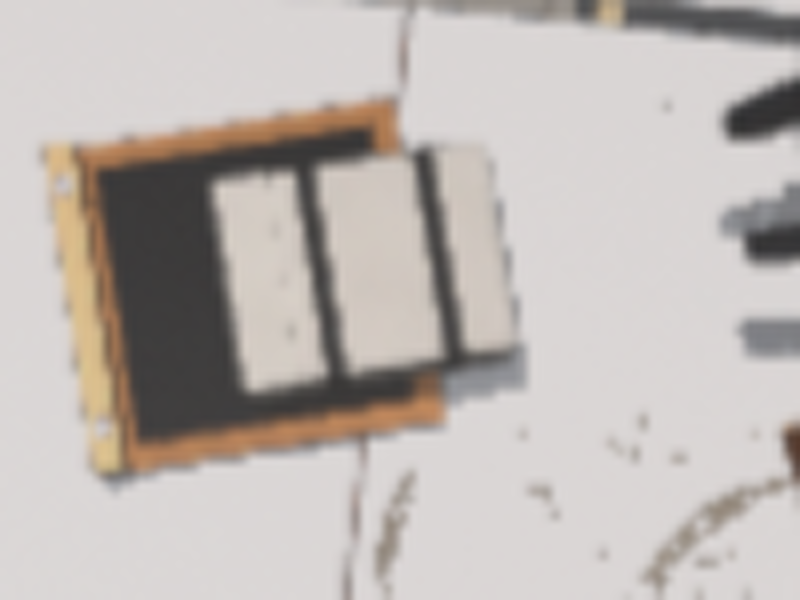

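The mould lies flat and square on the board, with its far end at crop (210,180)–(245,392) and its foot end overhanging by 35 mm. It has 61 mm left to the fence. Now for the low push on the foot end.

```bash
python3 -m inch '-0.32 0.01532 0.002 0.01286 0 0 0;-0.32 0.01532 0.002 0.01286 0 0 0;-0.32 0.01532 0.002 0.01286 0 0 0;-0.32 0.01532 0.002 0.01286 0 0 0;-0.32 0 0 0 0 0 0;-0.32 -0.01222 0 0.01455 0 0 0;-0.32 -0.01222 0 0.01455 0 0 0;-0.32 -0.01222 0 0.01455 0 0 0;-0.32 -0.01222 0 0.01455 0 0 0;-0.32 -0.01222 0 0.01455 0 0 0;-0.32 0 0 0 0 0 0;-0.32 0 0 0 0 0 0'
python3 - <<'E'
from h import *
v=get_state()["tool_pos"][:2]-O;print("tcp",v@BX,v@TY)
E
```

```text
clock: 14.4
tool_pos: [0.4706, -0.0227, 0.0438]
eef_rot: [0.606, 0.717, 0.221, -0.263]
contact_force: [0.9, 0.2, 0.4]
opening: 0.34
finger_force: 0.0
tcp -0.06494815139774252 0.00383350780690445
```

```bash
python3 -m inch '-0.32 0.00306 0 0.00257 0 0 0;-0.32 0.00306 0 0.00257 0 0 0;-0.32 0.00306 0 0.00257 0 0 0;-0.32 0 0 0 0 0 0'|grep -E 'pos|t_force'; for i in 1 2 3 4; do python3 -m inch '-0.32 0.00115 0 0.00096 0 0 0;-0.32 0.00115 0 0.00096 0 0 0'|grep -E 'pos|t_force'; done
```

```text
tool_pos: [0.4692, -0.0103, 0.045]
contact_force: [-0.6, -0.2, 0.5]
tool_pos: [0.469, -0.0088, 0.0441]
contact_force: [0.2, 0.0, 0.5]
tool_pos: [0.4688, -0.0067, 0.0437]
contact_force: [-0.8, -6.3, 3.8]
tool_pos: [0.4686, -0.0047, 0.0436]
contact_force: [1.5, -6.2, 3.5]
tool_pos: [0.4682, -0.0017, 0.0436]
contact_force: [0.4, -5.9, 4.4]
```

```bash
for i in 1 2 3; do python3 -m inch '-0.32 0.00153 0 0.00129 0 0 0;-0.32 0.00191 0 0.00161 0 0 0;-0.32 0.00191 0 0.00161 0 0 0;-0.32 0.00191 0 0.00161 0 0 0;-0.32 0.00191 0 0.00161 0 0 0;-0.32 0.00191 0 0.00161 0 0 0'|grep -E 'pos|t_force'; done
python3 - <<'E'
from h import *
v=get_state()["tool_pos"][:2]-O;print("tcp",v@BX,v@TY)
c=cloud("top");k=(abs(c[:,2]-.079)<.006)&(abs(c[:,0]-.075)<.08)&(abs(c[:,1])<.08)
print(cv2.boxPoints(cv2.minAreaRect(np.float32(c[k,:2]))).round(4).tolist())
E
```

```text
tool_pos: [0.4661, 0.0126, 0.0436]
contact_force: [0.5, -6.0, 3.7]
tool_pos: [0.4638, 0.0269, 0.0435]
contact_force: [1.6, -6.6, 4.0]
tool_pos: [0.4614, 0.0412, 0.0435]
contact_force: [0.6, -6.2, 5.0]
tcp -0.0004061025905822636 0.005409128943369912
[[0.013399999588727951, -0.05119999870657921], [0.13300000131130219, -0.05270000174641609], [0.13420000672340393, 0.04019999876618385], [0.014499999582767487, 0.041600000113248825]]
```

```bash
python3 -m inch '-0.32 0.00153 0 0.00129 0 0 0;-0.32 0.00153 0 0.00129 0 0 0;-0.32 0.00153 0 0.00129 0 0 0;-0.32 0.00115 0 0.00096 0 0 0'|grep -E 'pos|t_force'; for i in 1 2 3 4; do python3 -m inch '-0.32 0.00077 0 0.00064 0 0 0'|grep -E 'pos|t_force'; done
```

```text
tool_pos: [0.46, 0.0489, 0.0435]
contact_force: [0.8, -6.0, 4.1]
tool_pos: [0.4598, 0.0499, 0.0435]
contact_force: [0.4, -5.5, 3.6]
tool_pos: [0.4596, 0.0508, 0.0435]
contact_force: [1.1, -5.5, 4.8]
tool_pos: [0.4595, 0.0517, 0.0435]
contact_force: [0.6, -6.4, 4.8]
tool_pos: [0.4595, 0.0523, 0.0434]
contact_force: [0.9, -11.0, 7.7]
```

```bash
python3 -m inch '-0.32 0.00023 0 0.0002 0 0 0'|grep -E 'pos|t_force'
python3 - <<'E'
from h import *
s=get_state();print(s["moment"],s["finger_force"])
P=[]
for n in("top","top","top"):
    c=cloud(n);P.append(c)
c=np.vstack(P);k=(abs(c[:,2]-.079)<.006)&(abs(c[:,0]-.085)<.08)&(abs(c[:,1])<.08)
print(cv2.boxPoints(cv2.minAreaRect(np.float32(c[k,:2]))).round(4).tolist())
# angle of fence from its top points, and of mould far edge, by line fits over lateral bins
t=np.arange(-.045,.036,.005)
def edge(k,f):
    q=c[k];return np.polyfit(t,[f(q[abs(q[:,1]-y)<.004,0]) for y in t],1)
f=(abs(c[:,2]-.034)<.004)&(c[:,0]>.13)&(c[:,0]<.18)
for n,e in(("mould far",edge(k,np.max)),("fence far",edge(f,np.max))):print(n,np.degrees(e[0]).round(2),e[1].round(4))
E
```

```text
tool_pos: [0.4595, 0.0522, 0.0434]
contact_force: [1.3, -9.9, 7.8]
[-1.15305139  0.10067043  0.24297974] 4.999930247431621
[[0.02449999935925007, 0.04019999876618385], [0.024700000882148743, -0.052799999713897705], [0.1446000039577484, -0.05249999836087227], [0.1444000005722046, 0.04050000011920929]]
mould far 0.46 0.1435
fence far 0.34 0.158
```

It's home at the fence. I'll press once more on the centreline, with the fingers closed, to make sure it's square.

```bash
python3 -m inch '-0.32 -0.0038 0 -0.0032 0 0 0;-0.32 -0.0038 0 -0.0032 0 0 0;-1 0 -0.006 0 0 0 0;-1 0 -0.006 0 0 0 0;-1 0 0 0 0 0 0;-1 0 0 0 0 0 0;-1 0 0 0 0 0 0;-1 0.0023 0 0.00193 0 0 0;-1 0.0023 0 0.00193 0 0 0;-1 0.00077 0 0.00064 0 0 0;-1 0.00077 0 0.00064 0 0 0'|grep -E 'pos|t_force|open'; for i in 1 2; do python3 -m inch '-1 0.00077 0 0.00064 0 0 0'|grep -E 'pos|t_force'; done
```

```text
tool_pos: [0.4471, 0.0499, 0.0435]
contact_force: [-0.6, -6.9, 3.7]
opening: 0.005
tool_pos: [0.4471, 0.0501, 0.0434]
contact_force: [-0.2, -10.3, 5.9]
tool_pos: [0.4472, 0.0503, 0.0433]
contact_force: [0.2, -13.7, 9.7]
```

```bash
python3 -m inch '-1 -0.0038 0 -0.0032 0 0 0;-1 -0.0077 0 -0.0064 0 0 0;-1 -0.015 0 -0.0129 0 0 0;-1 -0.015 0 -0.0129 0 0 0;-1 0 0 -0.03 0 0 0;-1 0 0 -0.03 0 0 0;-1 0 0 -0.03 0 0 0;-1 0 0 -0.03 0 0 0;-1 0 0 0 0 0 0;-1 0 0 0 0 0 0;-1 0 0 0 0 0 0'
python3 - <<'E'
from h import *
c=np.vstack([cloud("top") for _ in range(3)]);k=(abs(c[:,2]-.079)<.006)&(abs(c[:,0]-.085)<.08)&(abs(c[:,1])<.08)
print(cv2.boxPoints(cv2.minAreaRect(np.float32(c[k,:2]))).round(4).tolist(),np.median(c[k,2]))
p,d=snapshot("top");cv2.imwrite("pics/end.png",cv2.resize(p[130:290,190:450,::-1],None,fx=3,fy=3,interpolation=cv2.INTER_CUBIC))
E
```

```text
clock: 19.85
tool_pos: [0.4675, -0.0763, 0.1359]
eef_rot: [0.606, 0.718, 0.221, -0.262]
contact_force: [0.1, -0.5, -0.8]
opening: 0.005
finger_force: 0.0
[[0.02449999935925007, -0.052400000393390656], [0.1445000022649765, -0.05290000140666962], [0.14489999413490295, 0.04010000079870224], [0.024900000542402267, 0.0406000018119812]] 0.07848286002523122
```

View pics/end.png

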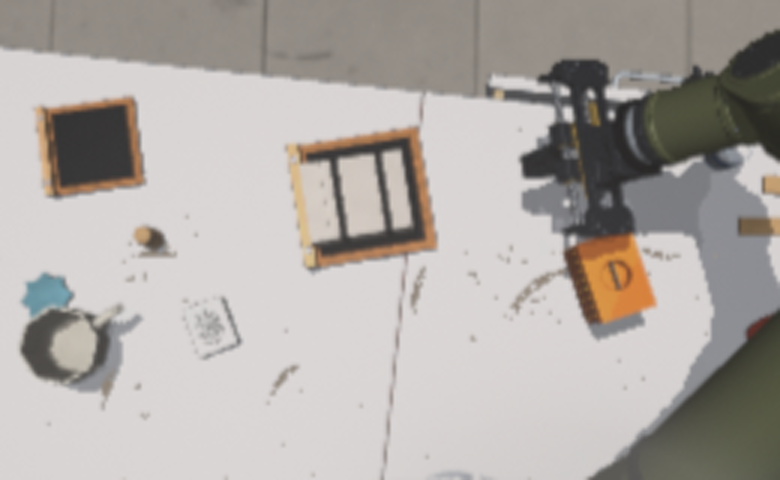

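The mould lies flat and square against the fence (crop (305,165)–(410,235)). The bystanders and the orange block haven't moved, and the arm is clear.

```bash
python3 -c "from plant import r;print(r.finish_job())"
```

```text
the job is handed in; nothing more can be done
None
```

The mould lies on its side on the board, pressed home square against the back fence. The highest push force I read was about 19 N (briefly, while tipping), the other things look undisturbed, and I handed the job in at about 20 s.

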